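# Bring the turtle shell plate round to the front of the preparation turntable

### The job

Turn the preparation turntable by pushing the posts on its rim until the turtle shell plate lies at the front, in line with the pointer on the turntable's foot, and leave it standing still there. A stop hidden under the plate blocks one way round: if the turntable comes up solid do not force it, but bring it round the other way. Do not touch the specimens lying on it, and leave everything else on the bench alone.

Things in the scene. Friction and masses are not known exactly. Their poses are not given: they have to be found in the camera images.
- foot: Fixed round dark steel foot under the turntable, 244 mm across; at the front a flat tongue runs out past the plate's edge and ends in an upright pointer, 8 mm wide. Origin on the bench surface, on the turntable's axis; z up; the pointer lies in its -x direction, roughly towards the robot (the foot is turned up to 0.3 rad).
- pointer (a point): Top of the pointer, 175 mm from the turntable's axis, 39 mm above the bench. The shell plate must end on the line from the axis to this point.
- turntable: Round aluminium plate, 280 mm across, turning about an upright axis on the foot. Origin on the axis at the plate's underside, 34 mm above the bench; its top surface is 50 mm above the bench. Turning it takes about 2 N at a rim post, and it stops within about a degree when no longer pushed.
- rim_post (a point): Middle of one of six upright steel posts (12 mm diameter, from 50 to 78 mm above the bench) on a circle of 128 mm radius round the axis, at 30, 90, 150, 210, 270 and 330 degrees from the turntable's x axis; this is the one at 30, the point 62 mm above the bench. Push them sideways, e.g. with shut fingers set down between two posts.
- nest_a (a point): Centre of the top of one of the four round rubber pads (68 mm across, 3 mm thick) that carry the specimens, 62 mm from the axis, at +45 degrees from the turntable's x axis. The shell plate lies on this pad or on nest_b, and must stay there.
- nest_b (a point): The same for the pad at -45 degrees from the turntable's x axis.
- shell: Turtle shell plate: brown, low and six-sided, with stepped growth ridges, 62 mm across, 15 mm high, lying flat and loose on a pad. Origin at the centre of its underside (53 mm above the bench); its yaw has no meaning. Its place is 62 mm from the axis, at the back of the turntable at the start.
- limestone_lump: Rough pale limestone lump, about 45 x 40 x 33 mm, loose on the other one of the pads nest_a and nest_b. Origin at the centre of its underside.
- agate: Polished flat banded agate chip, 44 x 30 x 9 mm, loose on a pad at the front at the start. Origin at the centre of its underside.
- vertebra: Spool-shaped brown fossil vertebra, 44 mm across, 30 mm high, loose on the other front pad. Origin at the centre of its underside.
- air_scribe: Bystander: chrome pencil-shaped air scribe, 16 mm thick, 160 mm long, lying on the bench on the left. Origin under its body.
- tin_box: Bystander: closed tin storage box, 104 x 144 x 53 mm, on the left. Origin at the centre of its underside.
- brush: Bystander: dusting brush lying on the bench on the right.
- bench_clamp: Bystander: heavy green cast iron clamp, fixed to the bench on the right, gripping a rough limestone block; about 220 x 110 mm, 185 mm high. Origin at the centre of its base.
- plate_top (a point): Centre of the plate's top surface. An unseen rubber-faced stop (gives about 4 mm at 25 N) lies under the plate: one way round, the plate comes up solid 10 to 60 degrees from the start, before the shell plate reaches the front. Which way is blocked changes each time; the other is free. More than 40 N from the fingers counts as forcing it.
Mind the look-alikes: they are no part of the job. There is more than one size of the shell; the one meant has the size given above.

How it is judged:
By the outcome, as a careful person would: the job done as asked, in the order asked, and still so for the second after the job is handed in, with the robot touching nothing.
It also fails if it takes over 64 s, if anything falls off the work surface, if the arm or the gripper's body presses on something with over 40 N, if the wrist force passes 120 N, or if a joint passes its speed limit or range.

### The arm

A 6-joint arm with a two-finger parallel gripper is mounted at the origin on the work surface. World frame = base frame: x ahead of the robot, y to its left, z up, the work surface at z = 0. Lengths are in m, angles in degrees, forces in N, time in s.
With the tool pointing down it reaches from about 0.275 to 0.725 m from the base axis. Payload 5.6 kg.
Tool frame: the origin (TCP) lies at the very end of the fingers, on their centre line; the grasp point (between the pads) lies 19 mm behind it; z points along the fingers, y is the line along which they close (so a half turn about z gives the same grasp; the last joint's range is limited). The gripper opens to 85 mm and grips with 20 to 120 N. Pads are 22 mm wide; open, the fingers measure 114 mm over their backs; the gripper's body (76 mm by 85 mm) begins 54 mm behind the grasp point. The pads swing forward as they close: fully open they stand 13 mm farther back than shut.
Start: joints at [-49.297, 14.616, 6.199, 0, -81.583, -16.306], TCP at [0.227, -0.501, 0.231] pointing down, gripper open.
Joint ranges: [-168.99, 168.99], [-69.2, 112.95], [-62.41, 85.93], [-164.36, 98.24], [-168.68, -3.75], [-174.98, 174.98]. Speed limits (degrees/s): [147.25, 147.25, 180, 180, 180, 180].

### API

Orientations are given as [roll, pitch, yaw] about the fixed x, y, z axes, in that order (R = Rz(yaw) Ry(pitch) Rx(roll)).
In Python, from rig import env, eyes gives the robot as it stands. The module is installed in compiled form; this text tells all that it offers.
- The arm moves only by the tool send_rows, never from a script. Its argument "steps" is a list of rows, each a list of 7 numbers: the turn, a rotation vector about the tool's x, y, z in rad, then the shift along the tool's x, y, z in mm, then the finger opening in mm, from 0 to 85.4. In form: [[rx, ry, rz, x, y, z, grip], ...]. A call has exactly 10 rows; each row is the pose to reach, as a shift and turn from the pose commanded when the call began, along the tool's axes at that moment; what a row does not reach only later rows make up. A row lasts 1/8 s, in which the tool goes at most 62.5 mm and 10.7 degrees, less where a joint would pass 70% of its speed; a pose out of reach is approached as far as the arm can. A call with a gripper value outside its range is refused whole. The fingers move at their own pace and stop on an object; "grip_force" is the grip in N (left out, the last holds). Time passes only in rows, so rows that repeat a pose let the fingers close, or fill a call up. It gives the time, the measured TCP pose, the force, the opening and the grip force at its end, in the units of the state.
- env.sense(): the state, without advancing time (a new reading comes with each control period).
- eyes.get_image(name): name is "scene" or "top"; returns the picture (480x640x3 uint8, blue, green, red); there is no depth.
- eyes.calibration(name): a dict with "mtx" (3x3 intrinsics, pixels), "k1" (the pictures are not rectified: a ray, as slopes to the right and down, at radius r is drawn at 1 + k1 r^2 times it, then the intrinsics apply), "rvec" (rotation vector, rad) and "tvec" (3), from world to camera coordinates, as OpenCV has them. Camera axes: x right, y down, z forward; pixel columns grow to the right and rows downward; lengths in m; the calibration is good to about 2 mm. A picture is of the moment at which its call begins. calibration takes no time and is no camera call.
- env.finish_job(): hands the job in; it is judged then, once.
The state is a dict: "time": time; "qpos": joint angles; "joint_velocities": joint speeds; "tau": joint torques, N m; "tcp_pos": TCP position; "tool_rot": TCP orientation; "force": force on the tool from outside, world axes, zero at the start; "torque": the same for the moment, N m; "grip_width": finger opening in m; "grasp_force": force on a finger pad.
Only numpy, scipy, OpenCV 4.12 (cv2) and the standard library are available. Lean on these libraries where they do the work, as an engineer would, in place of code of your own. Each camera call takes 0.05 s, during which the arm holds its last target. There are 200 camera calls.

## Working session

There is one attempt and no reset: what is moved stays moved. The work goes in short steps, Python scripts to look and compute and a tool call to move; the robot and the scene stay as the last step left them, time stands still between calls to the robot, and variables do not carry over. Pictures are saved under pics/ and viewed, at most 10 in all, crops included, and the job is handed in when it is done.

Besides the shell and the picture viewer there is one more tool, called in YAML: its name, and indented under it one key for each argument. send_rows: Moves the arm, as the interface text tells. Its arguments: {"type":"object","properties":{"steps":{"type":"array"},"grip_force":{"type":"number"}},"required":["steps"]}

```bash
mkdir -p pics
cat > h.py <<'E'
import numpy as np, cv2
from rig import env, eyes
def ray(name,px):
    c=eyes.calibration(name); M=np.array(c["mtx"]); R=cv2.Rodrigues(np.array(c["rvec"],float))[0]; t=np.array(c["tvec"]).ravel()
    d=np.linalg.inv(M)@[px[0],px[1],1]; k=c["k1"]; u=d[:2].copy()
    for _ in range(20): u=d[:2]/(1+k*(u@u))
    return -R.T@t, R.T@np.array([*u,1])
def onz(name,px,z):
    o,d=ray(name,px); return o+d*(z-o[2])/d[2]
def proj(name,P):
    c=eyes.calibration(name); M=np.array(c["mtx"]); R=cv2.Rodrigues(np.array(c["rvec"],float))[0]; t=np.array(c["tvec"]).ravel()
    q=R@np.array(P)+t; u=q[:2]/q[2]; u=u*(1+c["k1"]*(u@u)); return (M@[*u,1])[:2]
E
python3 - <<'E'
from h import *
for n in("scene","top"): cv2.imwrite(f"pics/{n}0.png",eyes.get_image(n)); print(n,ray(n,(320,240)))
s=env.sense(); print({k:s[k] for k in("time","tcp_pos","tool_rot","force","grip_width")})
E
```

```text
scene (array([ 1.30143456, -0.67791465,  1.03334342]), array([-0.50077307,  0.46896   , -0.72755534]))
top (array([ 0.3860961 , -0.03136488,  0.98047726]), array([ 0.21344911,  0.01175093, -0.97689122]))
{'time': 0.1, 'tcp_pos': array([ 0.22702188, -0.5004636 ,  0.23047966]), 'tool_rot': array([ 1.79901478e+02, -3.50876295e-03, -1.55607483e+02]), 'force': array([-0.09806921,  0.26976168,  0.20323046]), 'grip_width': 0.08595194945309025}
```

View pics/top0.png

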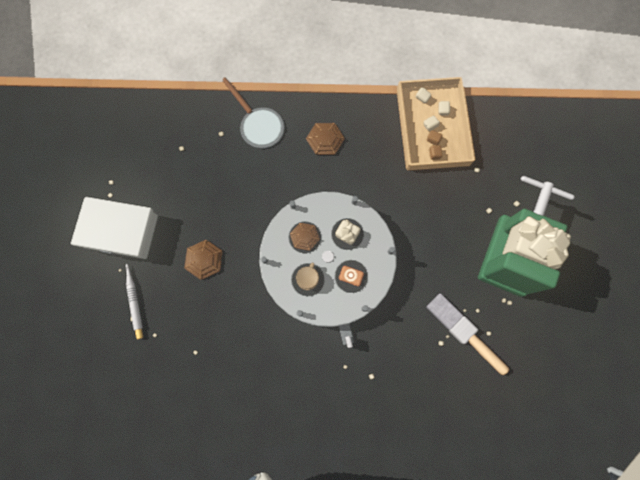

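View pics/scene0.png

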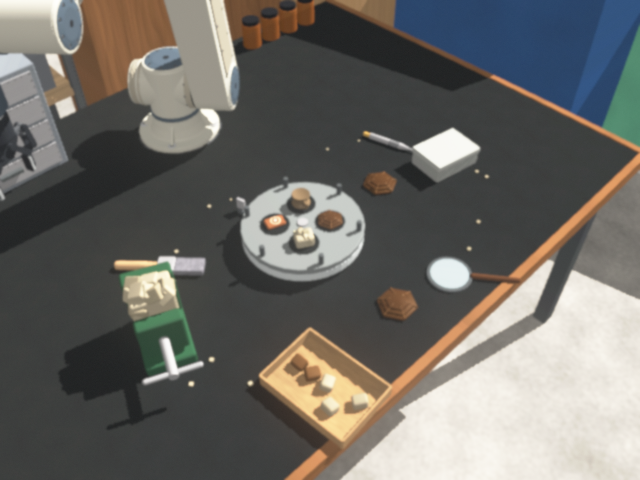

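Top view: the turntable hub is at (328,257), the pointer at about (348,340), and the posts at (293,205), (356,201), (391,251), (365,308), (303,315) and (265,261). There are three shell candidates: the plate on the turntable pad at (304,237), and two larger ones on the bench at (325,138) and (204,259). Only the first lies on a pad. I'll measure it and confirm in a crop.

Run:
```python
from h import *
im=eyes.get_image("top"); hsv=cv2.cvtColor(im,cv2.COLOR_BGR2HSV)
x0,y0,x1,y1=245,180,410,360
# plate: gray low-sat mid bright
m=((hsv[...,1]<50)&(hsv[...,2]>110)).astype(np.uint8); m[:, :245]=0;m[:,410:]=0;m[:180]=0;m[335:]=0
c=max(cv2.findContours(m,0,1)[0],key=cv2.contourArea)
P=np.array([onz("top",p[0],.05)[:2] for p in cv2.convexHull(c)])
A=np.c_[2*P,np.ones(len(P))]
for _ in range(5):
    s=np.linalg.lstsq(A,(P**2).sum(1),rcond=None)[0]; r=np.sqrt(s[2]+s[:2]@s[:2]); e=abs(np.hypot(*(P-s[:2]).T)-r); k=e<max(.003,np.median(e)*2); P,A=P[k],A[k]
print("plate fit",s[:2],r,len(P))
print("hub",onz("top",(328,257),.052))
C=s[:2]
b=((hsv[...,0]<20)&(hsv[...,1]>90)&(hsv[...,2]>40)).astype(np.uint8)
for q in cv2.findContours(b,0,1)[0]:
    a=cv2.contourArea(q)
    if a>250:
        (u,v),w,_=cv2.minAreaRect(q); h=.06 if abs(u-328)<70 and abs(v-257)<70 else .008
        p=onz("top",(u,v),h); print("brown",(u,v),a,p[:2],np.hypot(*(p[:2]-C)),np.degrees(np.arctan2(*(p[:2]-C)[::-1])), "size mm",np.array(w)*1000*(.98-h)/eyes.calibration("top")["mtx"][0][0])
for px in [(348,343)]:
    p=onz("top",px,.039); print("pointer",p,np.hypot(*(p[:2]-C)),np.degrees(np.arctan2(*(p[:2]-C)[::-1])))
for px in [(293,205),(356,201),(391,251),(365,308),(303,315),(265,261)]:
    p=onz("top",px,.07); print("post",p[:2],np.hypot(*(p[:2]-C)),np.degrees(np.arctan2(*(p[:2]-C)[::-1])))
cv2.imwrite("pics/crop1.png",cv2.resize(im[y0:y1,x0:x1],None,fx=3.3,fy=3.3,interpolation=cv2.INTER_CUBIC))
```

```text
plate fit [ 0.55559213 -0.03559118] 0.13994818549686464 55
hub [ 0.55392782 -0.03740629  0.052     ]
brown (350.8000183105469, 275.60003662109375) 319.5 [ 0.51580664 -0.08381641] 0.06251847390737254 -129.52240198577775 size mm [45.26141009 31.43153352]
brown (202.913818359375, 259.0345153808594) 1015.0 [0.5509218  0.22891483] 0.2645472296212596 91.0115553511562 size mm [73.95302697 80.75530036]
brown (304.1500244140625, 235.9499969482422) 519.5 [0.59488195 0.01225257] 0.06190891423088928 50.606778682096035 size mm [55.3194987 50.9190873]
brown (324.5, 138.5) 862.0 [ 0.83352053 -0.02375609] 0.2781802721963442 2.4383653751739196 size mm [65.1082064  77.70979474]
brown (519.9447021484375, 118.17036437988281) 3878.0 [ 0.89381624 -0.46779311] 0.5488114980121933 -51.95467439609862 size mm [185.95071049 506.57942213]
brown (199.16259765625, 93.29653930664062) 3045.0 [0.93894199 0.26871665] 0.4894490438094674 38.44297792356279 size mm [838.85738267  69.19836427]
pointer [ 0.38397375 -0.0810146   0.039     ] 0.17752790786945233 -165.17507281660548
post [0.65703659 0.03677176] 0.12460886962143981 35.50123853334752
post [ 0.66870879 -0.09212071] 0.1264553898328953 -26.553382012527624
post [ 0.56597527 -0.16312938] 0.1279601575154549 -85.34570082227803
post [ 0.45147793 -0.11166177] 0.12894380170185865 -143.84643061348012
post [0.43497557 0.00877263] 0.12851654724198866 159.80604773171666
post [0.5394862  0.08814626] 0.1247812263854282 97.41604851777281
```

View pics/crop1.png

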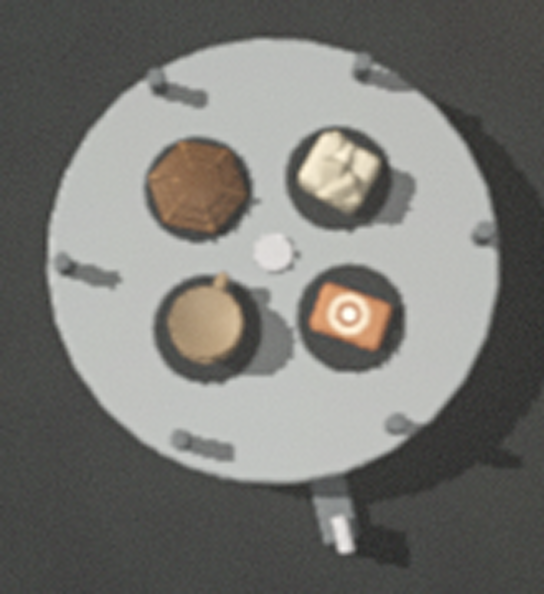

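The crop confirms the brown six-sided plate on the pad at (304,237). It spans about 62 mm, sits 62 mm from the axis and is at the back left. Next I'll refine the pointer and work out the approach.

```bash
cat >> h.py <<'E'
C=np.array([.5556,-.0356])
def rel(x,y,z,yaw):
    "tool-frame shift (mm) and rz (rad) to reach a tool-down pose, from the present one"
    s=env.sense(); p=np.array(s["tcp_pos"]); w=np.radians(s["tool_rot"][2])
    tx=np.array([np.cos(w),np.sin(w),0]); ty=np.array([np.sin(w),-np.cos(w),0]); d=np.array([x,y,z])-p
    dy=(yaw-s["tool_rot"][2]+180)%360-180
    return np.round([1000*d@tx,1000*d@ty,-1000*d[2],-np.radians(dy)],3)
def pang(): # present finger angle/radius about axis
    p=np.array(env.sense()["tcp_pos"])[:2]-C; return np.degrees(np.arctan2(p[1],p[0])),np.hypot(*p)
E
python3 - <<'E'
from h import *
im=eyes.get_image("top"); hsv=cv2.cvtColor(im,cv2.COLOR_BGR2HSV)
sub=hsv[328:352,335:360]; m=((sub[...,2]>170)&(sub[...,1]<50)).astype(np.uint8)
M=cv2.moments(m,True); px=(335+M["m10"]/M["m00"],328+M["m01"]/M["m00"]); p=onz("top",px,.037)
print("pointer",M["m00"],px,p,np.hypot(*(p[:2]-C)),np.degrees(np.arctan2(*(p[:2]-C)[::-1])))
t=np.radians(-105); q=C+.128*np.array([np.cos(t),np.sin(t)])
print(q,rel(*q,.23,-195))
# clamp extent
g=((hsv[...,0]>45)&(hsv[...,0]<90)&(hsv[...,1]>80)).astype(np.uint8); x,y,w,h=cv2.boundingRect(g); print("clamp",onz("top",(x,y),.1),onz("top",(x+w,y+h),.1))
E
```

```text
pointer 49.0 (348.0, 341.0408163265306) [ 0.38777463 -0.08107121  0.037     ] 0.17387635387085867 -164.8400469524299
[ 0.52247116 -0.15923851] [-409.994  188.887    0.737    0.688]
clamp [ 0.64874067 -0.33097563  0.1       ] [ 0.481404   -0.48913383  0.1       ]
```

send_rows:
  steps:
    - [0,0,0.09,-51,24,0,0]
    - [0,0,0.18,-102,47,0,0]
    - [0,0,0.27,-153,71,0,0]
    - [0,0,0.36,-205,94,0,0]
    - [0,0,0.45,-256,118,0,0]
    - [0,0,0.54,-307,142,0,0]
    - [0,0,0.63,-358,165,0,0]
    - [0,0,0.688,-410,189,10,0]
    - [0,0,0.688,-410,189,60,0]
    - [0,0,0.688,-410,189,100,0]
  grip_force: 20

```text
time: 1.45
tcp_pos: [0.5224, -0.1584, 0.1293]
tool_rot: [180.0, -0.1, 165.1]
force: [-0.7, 0.2, -0.2]
grip_width: -0.0001
grasp_force: 0.0
```

Run:
```python
from h import *
s=env.sense(); print(s["time"],s["tcp_pos"],s["tool_rot"],s["force"],s["grip_width"],s["qpos"],pang())
```

```text
1.45 [ 0.52236604 -0.15835672  0.12927691] [ 1.79988744e+02 -7.50384235e-02  1.65055150e+02] [-0.68240422  0.24891371 -0.20469517] -8.423760074402583e-05 [-4.54025876e-01  1.72138747e+01 -5.40069105e+00 -3.21298875e-02
 -6.74552722e+01 -1.04478495e+02] (np.float64(-105.14856804851725), np.float64(0.1271758998751342))
```

send_rows:
  steps:
    - [0,0,0,0,0,30,0]
    - [0,0,0,0,0,60,0]
    - [0,0,0,0,0,71,0]
    - [0,0,-0.05,-6.4,0.2,71,0]
    - [0,0,-0.1,-12.7,0.6,71,0]
    - [0,0,-0.15,-19,1.4,71,0]
    - [0,0,-0.2,-25.2,2.5,71,0]
    - [0,0,-0.25,-31.4,3.9,71,0]
    - [0,0,-0.3,-37.5,5.7,71,0]
    - [0,0,-0.35,-43.5,7.7,71,0]

```text
time: 2.7
tcp_pos: [0.5666, -0.1636, 0.0611]
tool_rot: [-180.0, -0.0, -174.9]
force: [-2.9, 0.4, 1.9]
grip_width: 0.0001
grasp_force: 0.9
```

Run:
```python
from h import *
s=env.sense(); print(s["time"],s["tcp_pos"],s["tool_rot"],s["force"],s["torque"],pang())
```

```text
2.7 [ 0.56664136 -0.16355935  0.06112894] [-1.79971595e+02 -4.36264131e-03 -1.74873730e+02] [-2.86546024  0.35408117  1.92761698] [-0.05104654  0.5708757  -0.00411498] (np.float64(-85.06827777439311), np.float64(0.12843483591749286))
```

send_rows:
  steps:
    - [0,0,-0.005,-0.6,0,0,0]
    - [0,0,-0.01,-1.2,0,0,0]
    - [0,0,-0.015,-1.9,0,0,0]
    - [0,0,-0.02,-2.5,0,0,0]
    - [0,0,-0.025,-3.2,0,0,0]
    - [0,0,-0.03,-3.8,0.1,0,0]
    - [0,0,-0.035,-4.5,0.1,0,0]
    - [0,0,-0.039,-5,0.1,0,0]
    - [0,0,-0.039,-5,0.1,0,0]
    - [0,0,-0.039,-5,0.1,0,0]

```text
time: 3.95
tcp_pos: [0.5716, -0.1627, 0.0603]
tool_rot: [180.0, 0.0, -172.7]
force: [-0.6, -0.1, 1.1]
grip_width: 0.0001
grasp_force: 0.5
```

send_rows:
  steps:
    - [0,0,-0.005,-0.6,0,0,0]
    - [0,0,-0.01,-1.2,0,0,0]
    - [0,0,-0.015,-1.9,0,0,0]
    - [0,0,-0.02,-2.5,0,0,0]
    - [0,0,-0.025,-3.2,0,0,0]
    - [0,0,-0.03,-3.8,0.1,0,0]
    - [0,0,-0.035,-4.5,0.1,0,0]
    - [0,0,-0.039,-5,0.1,0,0]
    - [0,0,-0.039,-5,0.1,0,0]
    - [0,0,-0.039,-5,0.1,0,0]

```text
time: 5.2
tcp_pos: [0.5765, -0.1619, 0.0603]
tool_rot: [-180.0, 0.0, -170.5]
force: [-0.5, -1.1, 1.1]
grip_width: -0.0006
grasp_force: 0.5
```

send_rows:
  steps:
    - [0,0,-0.005,-0.6,0,0,0]
    - [0,0,-0.01,-1.2,0,0,0]
    - [0,0,-0.015,-1.9,0,0,0]
    - [0,0,-0.02,-2.5,0,0,0]
    - [0,0,-0.025,-3.2,0,0,0]
    - [0,0,-0.03,-3.8,0.1,0,0]
    - [0,0,-0.035,-4.5,0.1,0,0]
    - [0,0,-0.039,-5,0.1,0,0]
    - [0,0,-0.039,-5,0.1,0,0]
    - [0,0,-0.039,-5,0.1,0,0]

```text
time: 6.45
tcp_pos: [0.5814, -0.161, 0.0603]
tool_rot: [180.0, 0.0, -168.3]
force: [-0.4, -0.6, -0.2]
grip_width: 0.0003
grasp_force: 0.5
```

send_rows:
  steps:
    - [0,0,-0.005,-0.6,0,0,0]
    - [0,0,-0.01,-1.2,0,0,0]
    - [0,0,-0.015,-1.9,0,0,0]
    - [0,0,-0.02,-2.5,0,0,0]
    - [0,0,-0.025,-3.2,0,0,0]
    - [0,0,-0.03,-3.8,0.1,0,0]
    - [0,0,-0.035,-4.5,0.1,0,0]
    - [0,0,-0.039,-5,0.1,0,0]
    - [0,0,-0.039,-5,0.1,0,0]
    - [0,0,-0.039,-5,0.1,0,0]

```text
time: 7.7
tcp_pos: [0.5863, -0.1599, 0.0603]
tool_rot: [-180.0, 0.0, -166.0]
force: [-0.9, -0.7, 0.7]
grip_width: 0.0004
grasp_force: 0.5
```

```bash
cat >> h.py <<'E'
def shell_ang():
    im=eyes.get_image("top"); hsv=cv2.cvtColor(im,cv2.COLOR_BGR2HSV)
    b=((hsv[...,0]<20)&(hsv[...,1]>90)&(hsv[...,2]>40)).astype(np.uint8); out=[]
    for q in cv2.findContours(b,0,1)[0]:
        a=cv2.contourArea(q); (u,v),r=cv2.minEnclosingCircle(q); p=onz("top",(u,v),.058)[:2]-C
        if a>150 and np.hypot(*p)<.1: out.append((round(u),round(v),a,round(np.hypot(*p),4),round(np.degrees(np.arctan2(p[1],p[0])),1)))
    return out
E
python3 - <<'E'
from h import *
print(shell_ang(),pang(),env.sense()["force"])
E
```

```text
[(356, 268, 274.5, np.float64(0.0642), np.float64(-111.8))] (np.float64(-76.10744144953658), np.float64(0.12801245517604568)) [-0.79141964 -1.65253762 -0.67617403]
```

send_rows:
  steps:
    - [0,0,-0.005,-0.6,0,0,0]
    - [0,0,-0.01,-1.2,0,0,0]
    - [0,0,-0.015,-1.9,0,0,0]
    - [0,0,-0.02,-2.5,0,0,0]
    - [0,0,-0.025,-3.2,0,0,0]
    - [0,0,-0.03,-3.8,0.1,0,0]
    - [0,0,-0.035,-4.5,0.1,0,0]
    - [0,0,-0.039,-5,0.1,0,0]
    - [0,0,-0.039,-5,0.1,0,0]
    - [0,0,-0.039,-5,0.1,0,0]

```text
time: 9.0
tcp_pos: [0.5912, -0.1586, 0.0603]
tool_rot: [-180.0, 0.0, -163.8]
force: [0.3, -0.6, -1.1]
grip_width: -0.0004
grasp_force: 0.5
```

send_rows:
  steps:
    - [0,0,-0.005,-0.6,0,0,0]
    - [0,0,-0.01,-1.2,0,0,0]
    - [0,0,-0.015,-1.9,0,0,0]
    - [0,0,-0.02,-2.5,0,0,0]
    - [0,0,-0.025,-3.2,0,0,0]
    - [0,0,-0.03,-3.8,0.1,0,0]
    - [0,0,-0.035,-4.5,0.1,0,0]
    - [0,0,-0.039,-5,0.1,0,0]
    - [0,0,-0.039,-5,0.1,0,0]
    - [0,0,-0.039,-5,0.1,0,0]

```text
time: 10.25
tcp_pos: [0.5959, -0.1571, 0.0603]
tool_rot: [180.0, 0.0, -161.6]
force: [-1.7, -1.7, -0.7]
grip_width: 0.0001
grasp_force: 0.5
```

send_rows:
  steps:
    - [0,0,-0.005,-0.6,0,0,0]
    - [0,0,-0.01,-1.2,0,0,0]
    - [0,0,-0.015,-1.9,0,0,0]
    - [0,0,-0.02,-2.5,0,0,0]
    - [0,0,-0.025,-3.2,0,0,0]
    - [0,0,-0.03,-3.8,0.1,0,0]
    - [0,0,-0.03,-3.8,0.1,0,0]
    - [0,0,-0.03,-3.8,0.1,0,0]
    - [0,0,-0.03,-3.8,0.1,0,0]
    - [0,0,-0.03,-3.8,0.1,0,0]

```text
time: 11.5
tcp_pos: [0.5995, -0.1558, 0.0603]
tool_rot: [180.0, 0.0, -159.8]
force: [-0.2, -0.4, 0.0]
grip_width: 0.0002
grasp_force: 0.3
```

Nothing solid yet, so I'll carry on.

send_rows:
  steps:
    - [0,0,-0.005,-0.6,0,0,0]
    - [0,0,-0.01,-1.2,0,0,0]
    - [0,0,-0.015,-1.9,0,0,0]
    - [0,0,-0.02,-2.5,0,0,0]
    - [0,0,-0.025,-3.2,0,0,0]
    - [0,0,-0.03,-3.8,0.1,0,0]
    - [0,0,-0.035,-4.5,0.1,0,0]
    - [0,0,-0.039,-5,0.1,0,0]
    - [0,0,-0.039,-5,0.1,0,0]
    - [0,0,-0.039,-5,0.1,0,0]

```text
time: 12.75
tcp_pos: [0.6042, -0.154, 0.0603]
tool_rot: [180.0, 0.0, -157.6]
force: [-1.6, 0.2, 0.3]
grip_width: -0.0004
grasp_force: 0.5
```

send_rows:
  steps:
    - [0,0,-0.005,-0.6,0,0,0]
    - [0,0,-0.01,-1.2,0,0,0]
    - [0,0,-0.015,-1.9,0,0,0]
    - [0,0,-0.02,-2.5,0,0,0]
    - [0,0,-0.025,-3.2,0,0,0]
    - [0,0,-0.03,-3.8,0.1,0,0]
    - [0,0,-0.035,-4.5,0.1,0,0]
    - [0,0,-0.039,-5,0.1,0,0]
    - [0,0,-0.039,-5,0.1,0,0]
    - [0,0,-0.039,-5,0.1,0,0]

```text
time: 14.0
tcp_pos: [0.6088, -0.152, 0.0603]
tool_rot: [-180.0, 0.0, -155.4]
force: [-1.2, -1.2, 0.4]
grip_width: -0.0001
grasp_force: 0.5
```

send_rows:
  steps:
    - [0,0,-0.005,-0.6,0,0,0]
    - [0,0,-0.01,-1.2,0,0,0]
    - [0,0,-0.015,-1.9,0,0,0]
    - [0,0,-0.02,-2.5,0,0,0]
    - [0,0,-0.025,-3.2,0,0,0]
    - [0,0,-0.03,-3.8,0.1,0,0]
    - [0,0,-0.035,-4.5,0.1,0,0]
    - [0,0,-0.039,-5,0.1,0,0]
    - [0,0,-0.039,-5,0.1,0,0]
    - [0,0,-0.039,-5,0.1,0,0]

```text
time: 15.25
tcp_pos: [0.6133, -0.1498, 0.0603]
tool_rot: [-180.0, 0.0, -153.1]
force: [-0.7, -1.5, 0.0]
grip_width: -0.0
grasp_force: 0.5
```

send_rows:
  steps:
    - [0,0,-0.005,-0.6,0,0,0]
    - [0,0,-0.01,-1.2,0,0,0]
    - [0,0,-0.015,-1.9,0,0,0]
    - [0,0,-0.02,-2.5,0,0,0]
    - [0,0,-0.025,-3.2,0,0,0]
    - [0,0,-0.03,-3.8,0.1,0,0]
    - [0,0,-0.035,-4.5,0.1,0,0]
    - [0,0,-0.039,-5,0.1,0,0]
    - [0,0,-0.039,-5,0.1,0,0]
    - [0,0,-0.039,-5,0.1,0,0]

```text
time: 16.5
tcp_pos: [0.6177, -0.1474, 0.0603]
tool_rot: [180.0, 0.0, -150.9]
force: [-1.1, -1.6, -0.4]
grip_width: 0.0003
grasp_force: 0.5
```

send_rows:
  steps:
    - [0,0,-0.005,-0.6,0,0,0]
    - [0,0,-0.01,-1.2,0,0,0]
    - [0,0,-0.015,-1.9,0,0,0]
    - [0,0,-0.02,-2.5,0,0,0]
    - [0,0,-0.025,-3.2,0,0,0]
    - [0,0,-0.03,-3.8,0.1,0,0]
    - [0,0,-0.035,-4.5,0.1,0,0]
    - [0,0,-0.039,-5,0.1,0,0]
    - [0,0,-0.039,-5,0.1,0,0]
    - [0,0,-0.039,-5,0.1,0,0]

```text
time: 17.75
tcp_pos: [0.622, -0.1449, 0.0603]
tool_rot: [-180.0, 0.0, -148.7]
force: [-0.3, -1.1, 0.2]
grip_width: 0.0
grasp_force: 0.5
```

send_rows:
  steps:
    - [0,0,-0.005,-0.6,0,0,0]
    - [0,0,-0.01,-1.2,0,0,0]
    - [0,0,-0.015,-1.9,0,0,0]
    - [0,0,-0.02,-2.5,0,0,0]
    - [0,0,-0.025,-3.2,0,0,0]
    - [0,0,-0.03,-3.8,0.1,0,0]
    - [0,0,-0.035,-4.5,0.1,0,0]
    - [0,0,-0.039,-5,0.1,0,0]
    - [0,0,-0.039,-5,0.1,0,0]
    - [0,0,-0.039,-5,0.1,0,0]

```text
time: 19.0
tcp_pos: [0.6262, -0.1422, 0.0603]
tool_rot: [-180.0, 0.0, -146.4]
force: [-0.4, -1.8, -0.6]
grip_width: -0.0001
grasp_force: 0.5
```

send_rows:
  steps:
    - [0,0,-0.005,-0.6,0,0,0]
    - [0,0,-0.01,-1.2,0,0,0]
    - [0,0,-0.015,-1.9,0,0,0]
    - [0,0,-0.02,-2.5,0,0,0]
    - [0,0,-0.025,-3.2,0,0,0]
    - [0,0,-0.03,-3.8,0.1,0,0]
    - [0,0,-0.035,-4.5,0.1,0,0]
    - [0,0,-0.039,-5,0.1,0,0]
    - [0,0,-0.039,-5,0.1,0,0]
    - [0,0,-0.039,-5,0.1,0,0]

```text
time: 20.25
tcp_pos: [0.6303, -0.1394, 0.0603]
tool_rot: [-180.0, 0.0, -144.2]
force: [-0.8, -1.8, -0.0]
grip_width: 0.0002
grasp_force: 0.5
```

send_rows:
  steps:
    - [0,0,-0.005,-0.6,0,0,0]
    - [0,0,-0.01,-1.2,0,0,0]
    - [0,0,-0.015,-1.9,0,0,0]
    - [0,0,-0.02,-2.5,0,0,0]
    - [0,0,-0.025,-3.2,0,0,0]
    - [0,0,-0.03,-3.8,0.1,0,0]
    - [0,0,-0.035,-4.5,0.1,0,0]
    - [0,0,-0.039,-5,0.1,0,0]
    - [0,0,-0.039,-5,0.1,0,0]
    - [0,0,-0.039,-5,0.1,0,0]

```text
time: 21.5
tcp_pos: [0.6343, -0.1364, 0.0603]
tool_rot: [-180.0, 0.0, -142.0]
force: [-0.3, -1.3, 0.1]
grip_width: -0.0001
grasp_force: 0.5
```

send_rows:
  steps:
    - [0,0,-0.005,-0.6,0,0,0]
    - [0,0,-0.01,-1.2,0,0,0]
    - [0,0,-0.015,-1.9,0,0,0]
    - [0,0,-0.02,-2.5,0,0,0]
    - [0,0,-0.025,-3.2,0,0,0]
    - [0,0,-0.03,-3.8,0.1,0,0]
    - [0,0,-0.035,-4.5,0.1,0,0]
    - [0,0,-0.039,-5,0.1,0,0]
    - [0,0,-0.039,-5,0.1,0,0]
    - [0,0,-0.039,-5,0.1,0,0]

```text
time: 22.75
tcp_pos: [0.6382, -0.1332, 0.0603]
tool_rot: [-180.0, 0.0, -139.7]
force: [-0.5, -0.9, -0.4]
grip_width: 0.0
grasp_force: 0.5
```

send_rows:
  steps:
    - [0,0,-0.005,-0.6,0,0,0]
    - [0,0,-0.01,-1.2,0,0,0]
    - [0,0,-0.015,-1.9,0,0,0]
    - [0,0,-0.02,-2.5,0,0,0]
    - [0,0,-0.025,-3.2,0,0,0]
    - [0,0,-0.03,-3.8,0.1,0,0]
    - [0,0,-0.035,-4.5,0.1,0,0]
    - [0,0,-0.039,-5,0.1,0,0]
    - [0,0,-0.039,-5,0.1,0,0]
    - [0,0,-0.039,-5,0.1,0,0]

```text
time: 24.0
tcp_pos: [0.6407, -0.1313, 0.0603]
tool_rot: [180.0, -0.2, -137.5]
force: [-4.2, -6.0, 1.4]
grip_width: 0.0001
grasp_force: 3.5
```

Solid at about 44° counter-clockwise with only 7 N on the fingers, so that's the stop. I'll back off and bring it round clockwise, turning the tool to yaw -90 on the way.

send_rows:
  steps:
    - [0,0,0,5.1,0.1,0,0]
    - [0,0,0,15.3,0.9,0,0]
    - [0,0,-0.1,25.4,2.6,0,0]
    - [0,0,-0.22,35.4,5,0,0]
    - [0,0,-0.34,45.1,8.2,0,0]
    - [0,0,-0.46,54.5,12.2,0,0]
    - [0,0,-0.58,63.6,16.9,0,0]
    - [0,0,-0.7,72.3,22.4,0,0]
    - [0,0,-0.829,79.7,27.8,0,0]
    - [0,0,-0.829,79.7,27.8,0,0]

```text
time: 25.25
tcp_pos: [0.5639, -0.1633, 0.0606]
tool_rot: [-180.0, 0.0, -90.1]
force: [0.5, -0.3, 0.4]
grip_width: 0.0001
grasp_force: 0.0
```

Run:
```python
from h import *
s=env.sense(); t0,r=pang(); print(s["tcp_pos"],s["tool_rot"],s["force"],t0,r,s["qpos"].round(0)); print(shell_ang())
p=np.array(s["tcp_pos"])[:2]
# circle points: x_t=-dY,y_t=-dX, mm
for a in np.arange(-86,-360,-5.5):
    q=C+.128*np.array([np.cos(np.radians(a)),np.sin(np.radians(a))]); d=q-p; print(a,(-1000*d[::-1]).round(1).tolist(),end="; ")
```

```text
[ 0.56390055 -0.16326189  0.06055675] [-1.79962495e+02  2.88833880e-02 -9.00785653e+01] [ 0.53847593 -0.28003963  0.39867652] -86.27987542682743 0.12793145455219168 [ -1.  25.  -5.  -0. -60.   1.]
[(358, 254, 277.5, np.float64(0.0628), np.float64(-86.3))]
-86.0 [0.0, -0.6]; -91.5 [0.3, 11.7]; -97.0 [-0.6, 23.9]; -102.5 [-2.7, 36.0]; -108.0 [-5.9, 47.9]; -113.5 [-10.3, 59.3]; -119.0 [-15.7, 70.4]; -124.5 [-22.2, 80.8]; -130.0 [-29.6, 90.6]; -135.5 [-37.9, 99.6]; -141.0 [-47.1, 107.8]; -146.5 [-57.0, 115.0]; -152.0 [-67.6, 121.3]; -157.5 [-78.7, 126.6]; -163.0 [-90.2, 130.7]; -168.5 [-102.1, 133.7]; -174.0 [-114.3, 135.6]; -179.5 [-126.5, 136.3]; -185.0 [-138.8, 135.8]; -190.5 [-151.0, 134.2]; -196.0 [-162.9, 131.3]; -201.5 [-174.6, 127.4]; -207.0 [-185.8, 122.3]; -212.5 [-196.4, 116.3]; -218.0 [-206.5, 109.2]; -223.5 [-215.8, 101.1]; -229.0 [-224.3, 92.3]; -234.5 [-231.9, 82.6]; -240.0 [-238.5, 72.3]; -245.5 [-244.1, 61.4]; -251.0 [-248.7, 50.0]; -256.5 [-252.1, 38.2]; -262.0 [-254.4, 26.1]; -267.5 [-255.5, 13.9]; -273.0 [-255.5, 1.6]; -278.5 [-254.3, -10.6]; -284.0 [-251.9, -22.7]; -289.5 [-248.3, -34.4]; -295.0 [-243.7, -45.8]; -300.5 [-238.0, -56.7]; -306.0 [-231.2, -66.9]; -311.5 [-223.5, -76.5]; -317.0 [-215.0, -85.3]; -322.5 [-205.6, -93.2]; -328.0 [-195.5, -100.2]; -333.5 [-184.8, -106.3]; -339.0 [-173.5, -111.2]; -344.5 [-161.9, -115.0]; -350.0 [-149.9, -117.8]; -355.5 [-137.7, -119.3];
```

The plate has turned +43°, so clockwise it needs about 259°. Sweeping now.

send_rows:
  steps:
    - [0,0,0,0.2,5,0,0]
    - [0,0,0,0.3,11.7,0,0]
    - [0,0,0,-0.2,17.8,0,0]
    - [0,0,0,-0.6,23.9,0,0]
    - [0,0,0,-2.7,36,0,0]
    - [0,0,0,-5.9,47.9,0,0]
    - [0,0,0,-10.3,59.3,0,0]
    - [0,0,0,-15.7,70.4,0,0]
    - [0,0,0,-22.2,80.8,0,0]
    - [0,0,0,-29.6,90.6,0,0]

```text
time: 26.55
tcp_pos: [0.4726, -0.1336, 0.0603]
tool_rot: [180.0, -0.0, -90.0]
force: [1.3, -1.2, -0.1]
grip_width: -0.0001
grasp_force: 0.7
```

send_rows:
  steps:
    - [0,0,0,-8.3,9,0,0]
    - [0,0,0,-17.5,17.2,0,0]
    - [0,0,0,-27.4,24.4,0,0]
    - [0,0,0,-38,30.7,0,0]
    - [0,0,0,-49.1,36,0,0]
    - [0,0,0,-60.6,40.1,0,0]
    - [0,0,0,-72.5,43.1,0,0]
    - [0,0,0,-84.7,45,0,0]
    - [0,0,0,-96.9,45.7,0,0]
    - [0,0,0,-109.2,45.2,0,0]

```text
time: 27.8
tcp_pos: [0.4288, -0.0237, 0.0605]
tool_rot: [-180.0, -0.0, -90.0]
force: [1.7, -1.8, -0.3]
grip_width: 0.0001
grasp_force: 1.1
```

send_rows:
  steps:
    - [0,0,0,-12.2,-1.6,0,0]
    - [0,0,0,-24.1,-4.5,0,0]
    - [0,0,0,-35.8,-8.4,0,0]
    - [0,0,0,-47,-13.5,0,0]
    - [0,0,0,-57.6,-19.5,0,0]
    - [0,0,0,-67.7,-26.6,0,0]
    - [0,0,0,-77,-34.7,0,0]
    - [0,0,0,-85.5,-43.5,0,0]
    - [0,0,0,-93.1,-53.2,0,0]
    - [0,0,0,-99.7,-63.5,0,0]

```text
time: 29.05
tcp_pos: [0.4922, 0.0754, 0.06]
tool_rot: [179.9, -0.0, -90.0]
force: [-1.4, -3.1, 0.4]
grip_width: 0.0001
grasp_force: 0.8
```

send_rows:
  steps:
    - [0,0,0,-5.6,-10.9,0,0]
    - [0,0,0,-10.2,-22.3,0,0]
    - [0,0,0,-13.6,-34.1,0,0]
    - [0,0,0,-15.9,-46.2,0,0]
    - [0,0,0,-17,-58.4,0,0]
    - [0,0,0,-17,-70.7,0,0]
    - [0,0,0,-15.8,-82.9,0,0]
    - [0,0,0,-13.4,-95,0,0]
    - [0,0,0,-9.8,-106.7,0,0]
    - [0,0,0,-5.2,-118.1,0,0]

```text
time: 30.3
tcp_pos: [0.6111, 0.0804, 0.0603]
tool_rot: [-180.0, 0.0, -90.0]
force: [-2.2, -0.2, -0.1]
grip_width: -0.0001
grasp_force: 0.8
```

Run:
```python
from h import *
print(shell_ang(),pang())
```

```text
[(356, 267, 527.0, np.float64(0.0633), np.float64(-109.9)), (299, 245, 293.5, np.float64(0.0614), np.float64(71.4))] (np.float64(63.72312808378736), np.float64(0.12880393496494377))
```

send_rows:
  steps:
    - [0,0,0,5.7,-10.9,0,0]
    - [0,0,0,12.5,-21.1,0,0]
    - [0,0,0,20.2,-30.7,0,0]
    - [0,0,0,28.7,-39.5,0,0]
    - [0,0,0,38.1,-47.4,0,0]
    - [0,0,0,48.2,-54.4,0,0]
    - [0,0,0,58.9,-60.5,0,0]
    - [0,0,0,70.2,-65.4,0,0]
    - [0,0,0,77,-67.9,0,0]
    - [0,0,0,81.8,-69.2,0,0]

```text
time: 31.6
tcp_pos: [0.6795, -0.0018, 0.0604]
tool_rot: [-180.0, 0.0, -90.0]
force: [-1.3, 1.8, -0.2]
grip_width: -0.0001
grasp_force: 0.7
```

Run:
```python
from h import *
print(shell_ang(),pang(),env.sense()["joint_velocities"].round(1))
for n in("top",):cv2.imwrite("pics/top2.png",cv2.resize(eyes.get_image(n)[170:360,235:420],None,fx=3,fy=3,interpolation=cv2.INTER_CUBIC))
```

```text
[(339, 284, 569.0, np.float64(0.0625), np.float64(-156.8)), (316, 228, 310.0, np.float64(0.0613), np.float64(23.1))] (np.float64(14.98883801154247), np.float64(0.12844112309389163)) [ 0.5 -0.3 -0.3  0.6  0.4 -0.7]
```

View pics/top2.png

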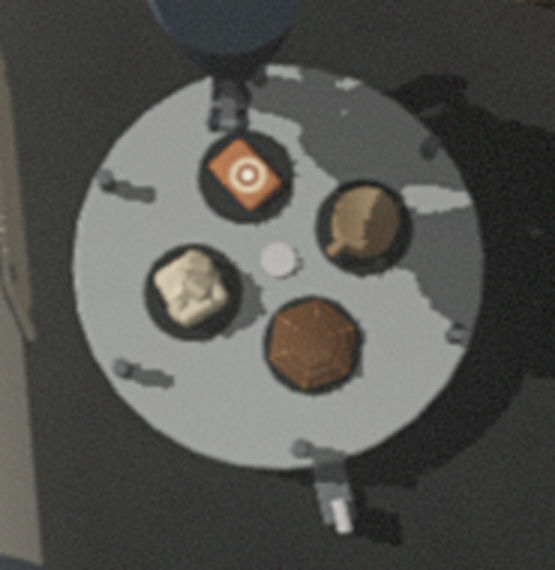

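The shell is at -156.8° on its pad (crop (313,345)) and the pointer at -164.9° (crop (340,515)). The specimens have not shifted. The remaining turn is about 8°, so I'll push 17 mm gently.

send_rows:
  steps:
    - [0,0,0,2,-0.5,0,0]
    - [0,0,0,4.5,-1,0,0]
    - [0,0,0,7,-1.7,0,0]
    - [0,0,0,9.5,-2.2,0,0]
    - [0,0,0,12,-2.7,0,0]
    - [0,0,0,14,-3.1,0,0]
    - [0,0,0,15.5,-3.3,0,0]
    - [0,0,0,16.5,-3.5,0,0]
    - [0,0,0,17,-3.5,0,0]
    - [0,0,0,17,-3.5,0,0]

```text
time: 32.95
tcp_pos: [0.6828, -0.0185, 0.0602]
tool_rot: [180.0, -0.0, -90.0]
force: [-0.5, 0.7, -0.1]
grip_width: -0.0001
grasp_force: 0.5
```

Run:
```python
from h import *
for _ in range(2): print(shell_ang())
print(pang())
# scene view: shell & pointer
im=eyes.get_image("scene"); cv2.imwrite("pics/sc3.png",cv2.resize(im[160:290,200:380],None,fx=4,fy=4,interpolation=cv2.INTER_CUBIC))
print("expected pointer px",proj("scene",[*(C+.175*np.array([np.cos(np.radians(-164.9)),np.sin(np.radians(-164.9))])),.039]),"hub",proj("scene",[*C,.05]))
```

```text
[(335, 285, 573.0, np.float64(0.0616), np.float64(-164.0)), (320, 226, 174.5, np.float64(0.0625), np.float64(14.9))]
[(335, 285, 570.5, np.float64(0.0627), np.float64(-163.4)), (320, 227, 307.5, np.float64(0.0617), np.float64(16.0))]
(np.float64(7.649895911180124), np.float64(0.1283984697489824))
expected pointer px [239.70350939 198.22630073] hub [301.67657602 221.978268  ]
```

View pics/sc3.png

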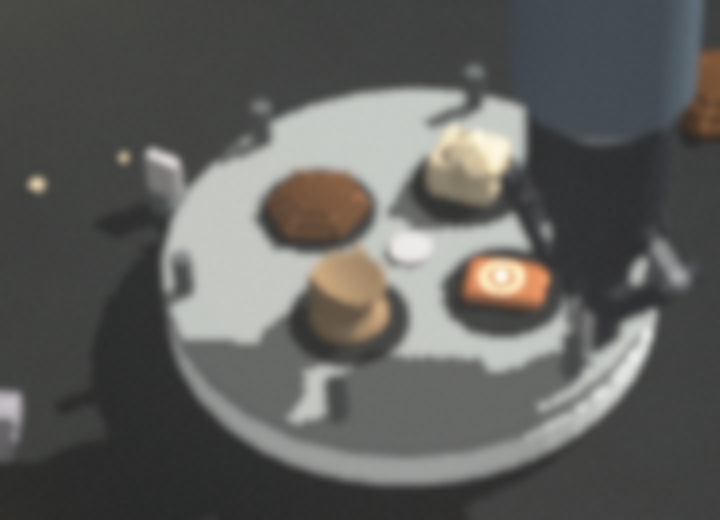

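The pointer's top in the scene crop (163,155) matches the projected (159,153). The shell is at about -163.8°, so the last push is 2 mm.

send_rows:
  steps:
    - [0,0,0,0.5,0,0,0]
    - [0,0,0,1,0,0,0]
    - [0,0,0,1.5,-0.1,0,0]
    - [0,0,0,2,-0.1,0,0]
    - [0,0,0,2,-0.1,0,0]
    - [0,0,0,2,-0.1,0,0]
    - [0,0,0,2,-0.1,0,0]
    - [0,0,0,2,-0.1,0,0]
    - [0,0,0,-4,0,0,0]
    - [0,0,0,-8,0,0,0]

```text
time: 34.35
tcp_pos: [0.683, -0.0102, 0.0605]
tool_rot: [-180.0, -0.0, -90.0]
force: [0.6, -0.5, -0.1]
grip_width: 0.0001
grasp_force: 0.0
```

Run:
```python
from h import *
A=[]
for _ in range(8):
    r=shell_ang(); A.append([next((q[4] for q in r if q[4]<-100),np.nan),next((q[4]-180 for q in r if 0<q[4]<60 and q[2]>250),np.nan)])
A=np.array(A); print(A,np.nanmean(A,0))
# pointer again, averaged; hub centroid
P=[]
for _ in range(6):
    im=eyes.get_image("top"); hsv=cv2.cvtColor(im,cv2.COLOR_BGR2HSV)
    sub=hsv[328:352,335:360]; m=((sub[...,2]>170)&(sub[...,1]<50)).astype(np.uint8)
    M=cv2.moments(m,True); p=onz("top",(335+M["m10"]/M["m00"],328+M["m01"]/M["m00"]),.037)[:2]-C; P.append([np.hypot(*p),np.degrees(np.arctan2(p[1],p[0]))])
print(np.mean(P,0))
```

```text
[[-165.1 -166. ]
 [-165.1 -166. ]
 [-165.1 -166. ]
 [-165.1 -166.2]
 [-165.1 -166. ]
 [-165.1 -166. ]
 [-165.1 -166. ]
 [-165.1 -166. ]] [-165.1   -166.025]
[   0.17468557 -164.85895168]
```

The shell is at -165.1° and the pointer at -164.9°, so they are aligned. I'll lift straight clear.

send_rows:
  steps:
    - [0,0,0,0,0,-10,0]
    - [0,0,0,0,0,-30,0]
    - [0,0,0,0,0,-55,0]
    - [0,0,0,0,0,-80,0]
    - [0,0,0,0,0,-105,0]
    - [0,0,0,0,0,-130,0]
    - [0,0,0,0,0,-145,0]
    - [0,0,0,0,0,-150,0]
    - [0,0,0,0,0,-150,0]
    - [0,0,0,0,0,-150,0]

```text
time: 36.3
tcp_pos: [0.6824, -0.0104, 0.209]
tool_rot: [179.9, -0.0, -90.0]
force: [0.2, 0.4, 0.4]
grip_width: 0.0001
grasp_force: 0.0
```

Run:
```python
from h import *
a=shell_ang(); print(a)
if any(abs(q[4]+165)<1.3 and q[2]>450 for q in a): print(env.finish_job())
```

```text
[(335, 285, 574.0, np.float64(0.0619), np.float64(-164.9)), (320, 226, 307.0, np.float64(0.0633), np.float64(13.8))]
the job is handed in; nothing more can be done
None
```

The turtle shell plate now stands at the front within about 0.3° of the pointer by camera; counter-clockwise came up solid at about 43° (about 7 N on the fingers), so I brought it round clockwise, lifted clear and handed the job in at about 36 s.

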